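Clamp the bench grinder and hold its paddle switch at half speed

TASK

The angle grinder lies upside down in its bench cradle: tighten its two clamp knobs clockwise to their end stops, first the one nearer the disc, then the one at the tail, and only then press the hinged paddle switch on top of the grinder about half way down, never to the bottom, and keep it there. The job ends while you are still holding the paddle half way down: do not let go of it. Do not touch the disc, and leave everything else lying where it is.

Things in the scene. Friction and masses are not known exactly. Their poses are not given: they have to be found in the camera images.
- stand: Fixed cradle with the grinder strapped in; place and yaw (up to 0.3 rad) vary. Origin: on the bench under the middle of the grinder; z up; y along the grinder to the disc; the knobs are on the -x side, facing the robot. Base plate 230 x 400 x 12 mm. Grinder y = -185 to +190 mm, axis at x = 0, 85 mm high; motor part 68 mm thick (top at 119 mm), handle part 48 mm (top at 109 mm).
- disc: The grinder's disc, 125 mm across, lying flat, face up, at stand-frame (0, 165) mm, with a half-round guard about it. Origin: middle of its underside, 126 mm above the bench; top of its nut 135 mm. Not to be touched.
- knob_front_grip (a point): On the turning axis of the front clamp knob, the one nearer the disc, 105 mm above the bench; turns with the knob, z up. Black upright grip bar 42 mm long (own x), 14 mm thick (own y), its top 7 mm above this point, its foot 24 mm below, on a 44 mm round skirt; at stand-frame (-100, 75) mm, 210 mm from the other knob. At least 55 mm free all round at this height.
- knob_front (a joint): Angle of the front clamp knob in rad, growing CLOCKWISE seen from above (its yaw falls as much). End stop (tight) at 1.6; starts between 0.2 and 0.8, so one grasp is enough. Friction about 0.1 N m; stays where it is left.
- knob_rear_grip (a point): On the turning axis of the rear clamp knob, at the tail, 105 mm above the bench; turns with the knob, z up. Black upright grip bar 42 mm long (own x), 14 mm thick (own y), its top 7 mm above this point, its foot 24 mm below, on a 44 mm round skirt; at stand-frame (-100, -135) mm, 210 mm from the other knob. At least 55 mm free all round at this height.
- knob_rear (a joint): Angle of the rear clamp knob in rad, growing CLOCKWISE seen from above (its yaw falls as much). End stop (tight) at 1.6; starts between 0.2 and 0.8, so one grasp is enough. Friction about 0.1 N m; stays where it is left.
- paddle_press (a point): Point to press on top of the paddle, a black bar 36 mm wide (stand x), 125 mm long (stand y), hinged at its end towards the disc. The point is 100 mm from the hinge, 25 mm from the free end, at stand-frame (0, -70) mm, 132 mm above the bench at rest; it moves down with the paddle, 16 mm in all: half way is 8 mm.
- paddle (a joint): Angle of the paddle in rad, 0 at rest, growing as it is pressed down, 0.16 at the bottom, half way 0.08. A spring returns it; pushing at the point takes about 3 N to start, 7.5 N at half way and 12 N at the bottom.
- pencil: Bystander: flat carpenter's pencil, 130 x 14 x 9 mm, on the cradle's base plate between the knobs.
- flange: Bystander: round flange nut, 42 mm across, 10 mm tall, on the base plate beyond the grinder.
- offcut: Bystander: tile offcut, 150 x 100 x 10 mm, on the bench.
- spare_disc: Bystander: spare disc, 125 mm across, 5 mm thick, on the bench.
- spanner: Bystander: spanner, 160 mm long, flat on the bench.
- tape: Bystander: tape measure, 70 x 40 x 66 mm tall.
- ear_defenders: Bystander: ear defenders lying down, about 160 x 155 mm, 72 mm tall.
- bottle: Bystander: clear bottle, 64 mm across, 190 mm tall, standing.

How it is judged:
On the way, in this order (a step that is already met when the one before it is completed fails the run):
1. the front knob (nearer the disc) is turned to its stop (value of joint knob_front above 1.48 rad), for 0.2 s.
2. the rear knob is turned to its stop too (value of joint each of knob_front, knob_rear above 1.48 rad), for 0.2 s.
3. the paddle is held half way down (all of step 2 and value of joint paddle between 0.05 and 0.11 rad and contact force between the fingers and paddle above 2 N), for 0.5 s.
At the end, for the whole second after the job is handed in: Both knobs within 0.12 rad of their stops (above 1.48 of 1.6); the paddle held still by the fingers (more than 2 N) between 0.05 and 0.11 rad (half way, 8 mm, give or take 3 mm at the press point) (all of step 3 and velocity of joint paddle between -0.05 and 0.05 rad/s); the arm keeps its last pose, push and grip.
It fails at once if the paddle is pressed before both knobs are tight (value of joint paddle above 0.03 rad and not (value of joint each of knob_front, knob_rear above 1.48 rad)).
It fails at once if the paddle is pushed to the bottom (value of joint paddle above 0.15 rad).
It fails at once if the disc is touched (contact force between any of the fingers, the arm and disc above 1 N).
It fails at once if a bystander is moved more than 30 mm (distance of any of pencil, flange, offcut, spare_disc, spanner, tape, ear_defenders, bottle from where it was at the start of the episode above 0.03 m).
It also fails if it takes over 53 s, if anything falls off the work surface, if the arm or the gripper's body presses on something with over 40 N, if the wrist force passes 120 N, or if a joint passes its speed limit or range.

ROBOT

A 6-joint arm with a two-finger parallel gripper is mounted at the origin on the work surface. World frame = base frame: x ahead of the robot, y to its left, z up, the work surface at z = 0. Lengths are in m, angles in rad, forces in N, time in s.
With the tool pointing down it reaches from about 0.35 to 0.85 m from the base axis. Payload 8.1 kg.
Tool frame: the origin (TCP) lies midway between the tips of the shut fingers; the grasp point (between the pads) lies 19 mm behind it; z points along the fingers, y is the direction in which the jaws open and shut (so a half turn about z gives the same grasp; the last joint's range is limited). The gripper opens to 93 mm and grips with 3 to 60 N. Pads are 15 mm wide; open, the fingers measure 128 mm over their backs; the gripper's body (75 mm by 188 mm) begins 65 mm behind the grasp point.
Start: joints at [1.256, 0.13, 1.488, -0, 1.523, -0.085], TCP at [0.137, 0.584, 0.219] pointing down, gripper open.
Joint ranges: [-2.96, 2.96], [-0.89, 2.26], [0.02, 2.5], [-1.34, 4.48], [0, 2.73], [-2.66, 2.66]. Speed limits (rad/s): [2.39, 2.39, 2.79, 3.14, 3.14, 3.14].

INTERFACE

Orientations are given as a rotation vector (axis times angle).
In Python, from plant import robot gives the robot as it stands. The module is installed in compiled form; this text tells all that it offers.
- The arm moves only by the shell command python3 -m pendant 'ROWS' [FORCE]. ROWS is JSON, a list of rows, each an object with "translation": the shift along the tool's x, y, z in mm, a list of three; "twist": the turn, a rotation vector about the tool's x, y, z in rad, a list of three; "grip": the opening, from -1 (shut) to 1 (fully open). A call has exactly 10 rows; each row shifts and turns the pose as measured when the row begins, along the tool's axes as they then stand; what a row does not reach is not made up. A row lasts 1/10 s, in which the tool goes at most 50 mm and 8.59 degrees, less where a joint would pass 70% of its speed; a pose out of reach is approached as far as the arm can. A call is refused whole if a number of a shift passes 50 or a number of a turn 0.15, either way. A call with a gripper value outside its range is refused whole. The fingers move at their own pace and stop on an object; FORCE is the grip in N (left out, the last holds). Time passes only in rows, so rows that do not move let the fingers close, or fill a call up. It gives the time, the measured TCP pose, the force and the opening at its end, in the units of the state.
- robot.read_state(): the state, without advancing time (a new reading comes with each control period).
- robot.read_camera(name): name is "scene" or "side" or "wrist"; returns (picture, depth): 420x560x3 uint8, red, green, blue; 420x560 float32, m along the optical axis (not along the pixel's ray), 0 where there is no reading.
- robot.camera_info(name): a dict with "vertical_fov" (degrees; the focal length in pixels is half the picture's height over the tangent of half this angle, whatever the lens; pixels are square), "cx", "cy" (the principal point, pixels), "cam_to_world" (4x4, takes a point from camera to world coordinates). Camera axes: x right, y up, looking along -z (the intrinsics and any distortion apply to the point x, -y, -z); pixel columns grow to the right and rows downward; lengths in m; the calibration is good to about 2 mm. The wrist camera is an equidistant fisheye: a pixel r from the principal point sees the ray r / f radians off the axis. A picture is of the moment at which its call begins: read the wrist's pose just before it. camera_info takes no time and is no camera call; for the wrist camera it gives the pose at the moment of the call.
- robot.close_job(): hands the job in, once; it reports no verdict.
The state is a dict: "t": time; "q": joint angles; "dq": joint speeds; "joint_torque": joint torques, N m; "tool_pos": TCP position; "orientation": TCP orientation; "force": force on the tool from outside, world axes, zero at the start; "wrist_torque": the same for the moment, N m; "opening": finger opening in m.
Only numpy, scipy, OpenCV 4.12 (cv2) and the standard library are available. Lean on these libraries where they do the work, as an engineer would, in place of code of your own. Each camera call takes 0.05 s, during which the arm holds its last target. There are 200 camera calls.

## Working session

There is one attempt and no reset: what is moved stays moved. The work goes in short steps, Python scripts to look and compute and a shell command to move; the robot and the scene stay as the last step left them, time stands still between calls to the robot, and variables do not carry over. Pictures are saved under pics/ and viewed, about 8 in all and at most 12, crops included, and the job is handed in when it is done.

```bash
mkdir -p pics; cat > h.py <<'E'
import numpy as np, cv2
from plant import robot
from scipy.spatial.transform import Rotation as R
def f_of(i,h=420): return h/2/np.tan(np.radians(i['vertical_fov'])/2)
def rays(name,uv,i):
    uv=np.atleast_2d(uv).astype(float); f=f_of(i)
    x=(uv[:,0]-i['cx'])/f; y=(uv[:,1]-i['cy'])/f
    if name=='wrist':
        r=np.hypot(x,y)+1e-12; d=np.stack([np.sin(r)*x/r,-np.sin(r)*y/r,-np.cos(r)],1)
    else: d=np.stack([x,-y,-np.ones_like(x)],1)
    T=np.array(i['cam_to_world']); return T[:3,3],d@T[:3,:3].T
def onplane(name,uv,z,i):
    o,d=rays(name,uv,i); return o+d*((z-o[2])/d[:,2])[:,None]
def cloud(name,depth,i):
    v,u=np.mgrid[:420,:560]; o,d=rays(name,np.stack([u.ravel(),v.ravel()],1),i)
    T=np.array(i['cam_to_world']); k=-(d@T[:3,:3])[:,2]
    return (o+d*(depth.ravel()/k)[:,None]).reshape(420,560,3)
E
python3 - <<'E'
from h import *
print(robot.read_state())
for n in ['scene','side']:
    i=robot.camera_info(n); p,d=robot.read_camera(n); np.savez(n+'.npz',p=p,d=d); cv2.imwrite(f'pics/{n}0.png',p[:,:,::-1]); print(n,i)
n='wrist';i=robot.camera_info(n);p,d=robot.read_camera(n); print(i); cv2.imwrite('pics/wrist0.png',p[:,:,::-1])
E
```

```text
{'t': 0.0, 'q': array([ 1.25561016e+00,  1.31139654e-01,  1.48925465e+00, -1.30716013e-05,
        1.52301695e+00, -8.53967791e-02]), 'dq': array([-0.00130363, -0.00076083, -0.00069273, -0.00021364, -0.00113142,
        0.00012558]), 'joint_torque': array([-1.82178635e-03, -5.59834778e+01, -4.91764355e+01,  7.67866359e-02,
        3.49977915e-02, -1.20322984e-04]), 'tool_pos': array([0.13646863, 0.58369318, 0.21761383]), 'orientation': array([-3.60117561e-01, -3.12053185e+00,  2.80331341e-03]), 'force': array([-0.58920292, -0.38249251, -0.15041118]), 'wrist_torque': array([0.00063438, 0.01174375, 0.00607937]), 'opening': 0.09290600688976362}
scene {'vertical_fov': 56.40465252803019, 'cx': 279.6010463415118, 'cy': 213.53119368808976, 'cam_to_world': array([[-0.69827811, -0.52618124,  0.48532564,  1.02432545],
       [ 0.71557391, -0.49508856,  0.4927893 ,  0.55593559],
       [-0.01901731,  0.69139035,  0.72223107,  0.87151071],
       [ 0.        ,  0.        ,  0.        ,  1.        ]])}
side {'vertical_fov': 54.67862549393401, 'cx': 274.67635112831573, 'cy': 208.47885212150516, 'cam_to_world': array([[ 0.95408362,  0.23610179, -0.18433773,  0.27012072],
       [-0.2990401 ,  0.71521223, -0.63170127, -0.82543281],
       [-0.0173052 ,  0.6578202 ,  0.75297617,  1.12570833],
       [ 0.        ,  0.        ,  0.        ,  1.        ]])}
{'vertical_fov': 65.70646984690485, 'cx': 280.22682799125715, 'cy': 205.65333426613265, 'cam_to_world': array([[ 0.22761573, -0.94069886, -0.25154869,  0.06720058],
       [ 0.97374753,  0.2191959 ,  0.06139136,  0.59988801],
       [-0.00261234, -0.25891855,  0.96589563,  0.38314133],
       [ 0.        ,  0.        ,  0.        ,  1.        ]])}
```

View pics/scene0.png

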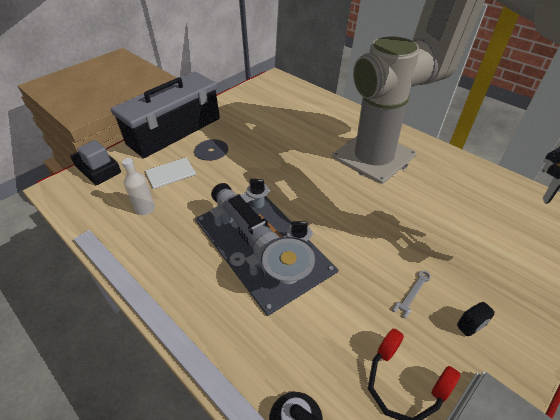

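View pics/side0.png

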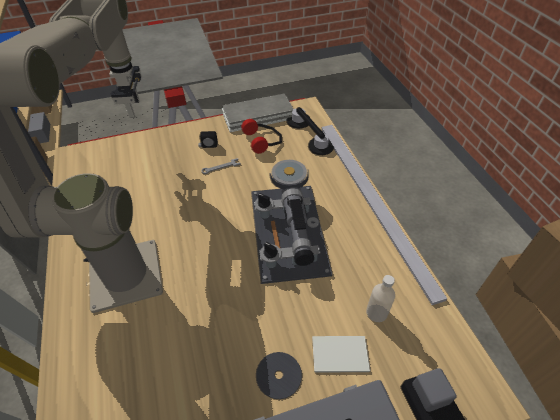

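The scene view shows the disc at (289,258), the front knob at about (298,230) and the rear knob at about (258,185). In the side view the knobs are at (264,203) and (270,252). I'll look at one combined zoom and get the 3D points.

```bash
python3 - <<'E'
from h import *
S=np.load('scene.npz');D=np.load('side.npz')
a=cv2.resize(S['p'][165:285,190:320],None,fx=3,fy=4.5 and 3,interpolation=cv2.INTER_CUBIC)
b=cv2.resize(D['p'][155:285,240:335],None,fx=4,fy=4,interpolation=cv2.INTER_CUBIC)
H=max(a.shape[0],b.shape[0]);pad=lambda x:cv2.copyMakeBorder(x,0,H-x.shape[0],0,0,cv2.BORDER_CONSTANT)
cv2.imwrite('pics/crop1.png',np.hstack([pad(a),pad(b)])[:,:,::-1])
for n,Z in (('scene',S),('side',D)):
    i=robot.camera_info(n);C=cloud(n,Z['d'],i)
    hsv=cv2.cvtColor(Z['p'],cv2.COLOR_RGB2HSV)
    # gold nut
    m=(hsv[:,:,0]>12)&(hsv[:,:,0]<30)&(hsv[:,:,1]>120)&(C[:,:,2]>.12)&(C[:,:,2]<.15)&(C[:,:,0]>.3)
    v,u=np.where(m);print(n,'nut',len(u),onplane(n,[[u.mean(),v.mean()]],.135,i)[0])
    # blobs z .098-.118, dark
    m=((C[:,:,2]>.099)&(C[:,:,2]<.118)&(hsv[:,:,2]<70)&(C[:,:,0]>.35)&(C[:,:,0]<.75)&(abs(C[:,:,1])<.5)).astype(np.uint8)
    k,l,s,c=cv2.connectedComponentsWithStats(m)
    for j in range(1,k):
        if s[j,4]>25: print(n,s[j],c[j].round(1),C[l==j].mean(0).round(3),C[l==j].max(0)[2].round(3))
E
```

```text
scene nut 154 [0.61805418 0.16712186 0.135     ]
scene [250 179  14   6  69] [256.4 181.3] [ 0.463 -0.107  0.107] 0.112
scene [212 183  18  11 109] [219.5 187.7] [ 0.556 -0.164  0.108] 0.116
scene [225 201  28  36 169] [240.3 220.2] [ 0.599 -0.027  0.105] 0.118
scene [292 221  15   7  90] [298.9 224. ] [0.503 0.098 0.107] 0.112
side nut 59 [0.61365927 0.16028731 0.135     ]
side [272 181  17  11  36] [280.6 186.7] [0.568 0.115 0.111] 0.118
side [258 193  12   9  58] [263.7 197.2] [0.499 0.088 0.109] 0.115
side [301 200   6  18  38] [303.1 209.2] [ 0.609 -0.003  0.106] 0.115
side [298 229   9   9  64] [302.  233.2] [ 0.571 -0.096  0.107] 0.112
side [264 242  13  10  64] [270.1 246.9] [ 0.459 -0.118  0.109] 0.116
side [295 246  18  13 160] [303.7 252.7] [ 0.549 -0.17   0.109] 0.118
```

View pics/crop1.png

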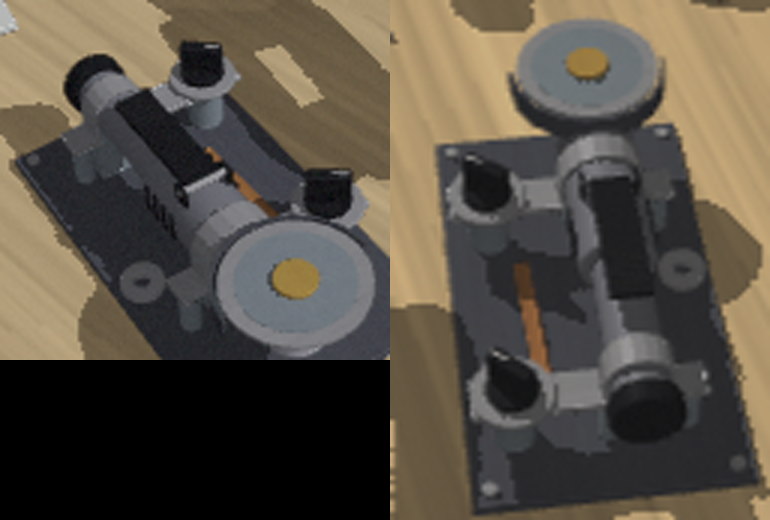

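The estimates agree. Front knob is at about (0.501,0.093) and the rear at (0.461,-0.112), 209 mm apart against the 210 given. Stand yaw is about -0.19, which puts the disc at (0.616,0.163), and the nut measures the same. I'll move over the middle of the knobs for a wrist view.

```bash
python3 -m pendant '[{"translation":[-33,-33,0],"twist":[0,0,0],"grip":0.3},{"translation":[-33,-33,0],"twist":[0,0,0],"grip":0.3},{"translation":[-33,-33,0],"twist":[0,0,0],"grip":0.3},{"translation":[-33,-33,0],"twist":[0,0,0],"grip":0.3},{"translation":[-33,-33,0],"twist":[0,0,0],"grip":0.3},{"translation":[-33,-33,0],"twist":[0,0,0],"grip":0.3},{"translation":[-33,-33,0],"twist":[0,0,0],"grip":0.3},{"translation":[-33,-33,0],"twist":[0,0,0],"grip":0.3},{"translation":[-33,-33,0],"twist":[0,0,0],"grip":0.3},{"translation":[-33,-33,0],"twist":[0,0,0],"grip":0.3}]' 20
```

```text
t: 1.15
tool_pos: [0.3865, 0.176, 0.2139]
orientation: [-0.343, -3.121, 0.009]
force: [1.0, -0.1, 1.1]
opening: 0.0601
```

```bash
python3 -m pendant '[{"translation":[-31,-31,-2],"twist":[0,0,0],"grip":0.3},{"translation":[-31,-31,-2],"twist":[0,0,0],"grip":0.3},{"translation":[-31,-31,-2],"twist":[0,0,0],"grip":0.3},{"translation":[-31,-31,0],"twist":[0,0,0],"grip":0.3},{"translation":[-31,-31,0],"twist":[0,0,0],"grip":0.3},{"translation":[0,0,0],"twist":[0,0,0],"grip":0.3},{"translation":[0,0,0],"twist":[0,0,0],"grip":0.3},{"translation":[0,0,0],"twist":[0,0,0],"grip":0.3},{"translation":[0,0,0],"twist":[0,0,0],"grip":0.3},{"translation":[0,0,0],"twist":[0,0,0],"grip":0.3}]'
cat > look.py <<'E'
from h import *; import sys
i=robot.camera_info('wrist');p,d=robot.read_camera('wrist');np.savez('wrist.npz',p=p,d=d,**{k:np.array(i[k]) for k in i})
cv2.imwrite(f'pics/{sys.argv[1]}.png',p[:,:,::-1])
C=cloud('wrist',d,i);V=p.max(2)
m=((C[:,:,2]>.104)&(C[:,:,2]<.12)&(V<75)).astype(np.uint8)
k,l,s,c=cv2.connectedComponentsWithStats(m)
for j in range(1,k):
    if s[j,4]<80: continue
    v,u=np.where(l==j);P=onplane('wrist',np.stack([u,v],1),.112,i)[:,:2].astype(np.float32)
    (cx,cy),(w,h),_=r=cv2.minAreaRect(P*1000);B=cv2.boxPoints(r)
    e=max((B[1]-B[0],B[2]-B[1]),key=np.linalg.norm);print(s[j],'xy',round(cx,1),round(cy,1),'size',round(w,1),round(h,1),'long axis ang',round(float(np.arctan2(e[1],e[0])),3),'z',C[l==j][:,2].mean().round(3))
E
python3 look.py w1
```

```text
t: 2.15
tool_pos: [0.5069, -0.0216, 0.2189]
orientation: [-0.352, -3.118, 0.009]
force: [-0.6, 0.4, 0.2]
opening: 0.0607
[386 147  36  43 647] xy 498.9 90.6 size 16.1 41.2 long axis ang -0.831 z 0.11
[154 154  36  44 636] xy 460.1 -111.5 size 14.6 42.7 long axis ang -0.944 z 0.111
[413 199  75  60 725] xy 561.6 131.8 size 23.7 94.1 long axis ang -1.082 z 0.112
[136 252  20   8 102] xy 528.0 -162.8 size 21.5 7.4 long axis ang 1.389 z 0.106
```

View pics/w1.png

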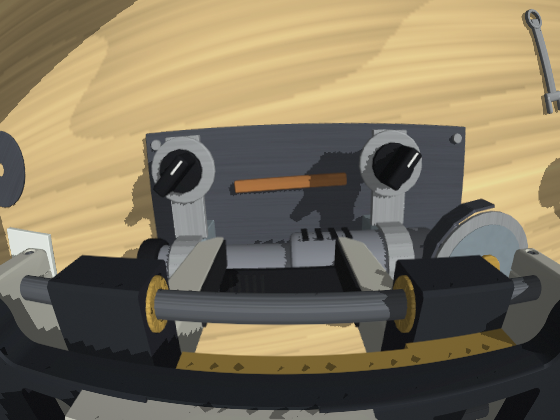

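The wrist view shows the front knob at (404,165) and the rear at (178,172), with their bars at -0.83 and -0.94 rad. That means knob values of roughly 0.64 and 0.75, within the stated range. Next I go above the front knob and align.

```bash
cat > go.py <<'E'
from h import *; import sys
x,y,z,a=map(float,sys.argv[1:5]); s=robot.read_state(); M=R.from_rotvec(s['orientation']).as_matrix()
cur=np.arctan2(M[1,1],M[0,1]); da=(a-cur+np.pi/2)%np.pi-np.pi/2
print('tool shift mm',(M.T@(np.array([x,y,z])-s['tool_pos'])*1000).round(1),'twist z',round(-da,3),'yang',cur.round(3),'tilt xy',M[:2,2].round(4),'pos',s['tool_pos'].round(4),'q6',s['q'][5].round(2),'F',s['force'].round(1),'Mz',s['wrist_torque'].round(2),'op',round(s['opening'],4),'t',s['t'])
E
python3 -m pendant '[{"translation":[11,36,0],"twist":[0,0,0],"grip":0.3},{"translation":[11,36,0],"twist":[0,0,0],"grip":0.3},{"translation":[11,37,0],"twist":[0,0,0],"grip":0.3},{"translation":[0,0,0],"twist":[0,0,0.12],"grip":0.3},{"translation":[0,0,0],"twist":[0,0,0.12],"grip":0.3},{"translation":[0,0,0],"twist":[0,0,0.12],"grip":0.3},{"translation":[0,0,0],"twist":[0,0,0.12],"grip":0.3},{"translation":[0,0,0],"twist":[0,0,0.12],"grip":0.3},{"translation":[0,0,0],"twist":[0,0,0],"grip":0.3},{"translation":[0,0,0],"twist":[0,0,0],"grip":0.3}]'
python3 go.py 0.4995 0.092 0.09 0.74; python3 look.py w2
```

```text
t: 3.2
tool_pos: [0.4957, 0.1039, 0.2204]
orientation: [1.269, 2.872, -0.006]
force: [-0.3, -0.7, 0.8]
opening: 0.0606
tool shift mm [-10.9  -4.8 130.5] twist z -0.001 yang 0.739 tilt xy [ 0.0002 -0.0043] pos [0.4957 0.1039 0.2204] q6 -0.63 F [-0.3 -0.7  0.8] Mz [-0.01  0.   -0.05] op 0.0606 t 3.2
[345 181  37  57 332] xy 550.9 147.3 size 11.0 57.5 long axis ang -1.338 z 0.113
[269 190  16  46 663] xy 499.4 94.3 size 13.4 41.3 long axis ang -0.842 z 0.111
```

```bash
python3 -m pendant '[{"translation":[-10,-4,0],"twist":[0,0,0],"grip":0.3},{"translation":[0,0,0],"twist":[0,0,0],"grip":0.3},{"translation":[0,0,22],"twist":[0,0,0],"grip":0.3},{"translation":[0,0,22],"twist":[0,0,0],"grip":0.3},{"translation":[0,0,22],"twist":[0,0,0],"grip":0.3},{"translation":[0,0,20],"twist":[0,0,0],"grip":0.3},{"translation":[0,0,12],"twist":[0,0,0],"grip":0.3},{"translation":[0,0,0],"twist":[0,0,0],"grip":0.3},{"translation":[0,0,0],"twist":[0,0,0],"grip":0.3},{"translation":[0,0,0],"twist":[0,0,0],"grip":0.3}]'
python3 go.py 0.4995 0.0935 0.091 0.735; python3 look.py w3
```

```text
t: 4.25
tool_pos: [0.5023, 0.0905, 0.122]
orientation: [1.257, 2.873, -0.003]
force: [-1.1, -0.1, 1.0]
opening: 0.0607
tool shift mm [ 4.3 -0.1 31. ] twist z 0.011 yang 0.746 tilt xy [ 0.0046 -0.004 ] pos [0.5023 0.0905 0.122 ] q6 -0.66 F [-1.1 -0.1  1. ] Mz [-0.08  0.01 -0.  ] op 0.0607 t 4.25
[ 381  189   59   82 1002] xy 550.9 148.6 size 13.7 56.7 long axis ang -1.356 z 0.113
[ 269  202   24   68 1452] xy 498.7 94.4 size 13.7 41.4 long axis ang -0.825 z 0.111
[273 333  71  23 718] xy 566.7 49.3 size 49.2 19.8 long axis ang 0.757 z 0.11
```

View pics/w3.png

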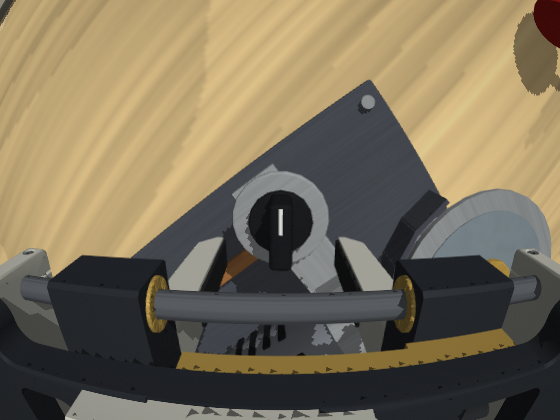

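The bar at (281,237) is centred and upright between the fingers. I'll descend the remaining 31 mm with a 5 mm x correction, then close.

```bash
python3 -m pendant '[{"translation":[5,0,0],"twist":[0,0,0],"grip":0.3},{"translation":[0,0,13],"twist":[0,0,0],"grip":0.3},{"translation":[0,0,13],"twist":[0,0,0],"grip":0.3},{"translation":[0,0,5],"twist":[0,0,0],"grip":0.3},{"translation":[0,0,0],"twist":[0,0,0],"grip":0.3},{"translation":[0,0,0],"twist":[0,0,0],"grip":-1},{"translation":[0,0,0],"twist":[0,0,0],"grip":-1},{"translation":[0,0,0],"twist":[0,0,0],"grip":-1},{"translation":[0,0,0],"twist":[0,0,0],"grip":-1},{"translation":[0,0,0],"twist":[0,0,0],"grip":-1}]' 25
python3 go.py 0.499 0.094 0.091 0.745
```

```text
t: 5.3
tool_pos: [0.5006, 0.0947, 0.0908]
orientation: [1.254, 2.87, 0.001]
force: [0.3, -0.2, 0.8]
opening: 0.0249
tool shift mm [ 0.5 -1.7 -0.2] twist z 0.002 yang 0.747 tilt xy [ 0.009  -0.0036] pos [0.5006 0.0947 0.0908] q6 -0.66 F [ 0.3 -0.2  0.8] Mz [-0.04 -0.03  0.04] op 0.0249 t 5.3
```

Still closing, so I'll give it time and turn a first bit.

```bash
python3 -m pendant '[{"translation":[0,0,0],"twist":[0,0,0],"grip":-1},{"translation":[0,0,0],"twist":[0,0,0],"grip":-1},{"translation":[0,0,0],"twist":[0,0,0],"grip":-1},{"translation":[0,0,0],"twist":[0,0,0],"grip":-1},{"translation":[0,0,0],"twist":[0,0,0.08],"grip":-1},{"translation":[0,0,0],"twist":[0,0,0.08],"grip":-1},{"translation":[0,0,0],"twist":[0,0,0.08],"grip":-1},{"translation":[0,0,0],"twist":[0,0,0.08],"grip":-1},{"translation":[0,0,0],"twist":[0,0,0.08],"grip":-1},{"translation":[0,0,0],"twist":[0,0,0],"grip":-1}]' 25
python3 go.py 0.4995 0.0935 0.091 -0.22
```

```text
t: 6.3
tool_pos: [0.4997, 0.0937, 0.091]
orientation: [1.818, 2.551, -0.001]
force: [-0.3, -0.6, -0.1]
opening: 0.0137
tool shift mm [-0.1 -0.2 -0. ] twist z 0.552 yang 0.332 tilt xy [ 0.007  -0.0057] pos [0.4997 0.0937 0.091 ] q6 -0.24 F [-0.3 -0.6 -0.1] Mz [-0.21  0.15 -0.05] op 0.0137 t 6.3
```

```bash
python3 -m pendant '[{"translation":[0,0,0],"twist":[0,0,0.08],"grip":-1},{"translation":[0,0,0],"twist":[0,0,0.08],"grip":-1},{"translation":[0,0,0],"twist":[0,0,0.08],"grip":-1},{"translation":[0,0,0],"twist":[0,0,0.08],"grip":-1},{"translation":[0,0,0],"twist":[0,0,0.08],"grip":-1},{"translation":[0,0,0],"twist":[0,0,0.08],"grip":-1},{"translation":[0,0,0],"twist":[0,0,0.05],"grip":-1},{"translation":[0,0,0],"twist":[0,0,0.05],"grip":-1},{"translation":[0,0,0],"twist":[0,0,0.05],"grip":-1},{"translation":[0,0,0],"twist":[0,0,0.05],"grip":-1}]' 25
python3 go.py 0.4995 0.0935 0.091 -0.22
```

```text
t: 7.3
tool_pos: [0.5001, 0.0943, 0.091]
orientation: [2.562, 1.803, 0.005]
force: [0.0, -0.1, -0.3]
opening: 0.0148
tool shift mm [-0.9 -0.3  0. ] twist z -0.124 yang -0.344 tilt xy [ 0.0079 -0.0058] pos [0.5001 0.0943 0.091 ] q6 0.44 F [ 0.  -0.1 -0.3] Mz [-0.04  0.21  0.63] op 0.0148 t 7.3
```

The torque rose to 0.63 N m and the opening widened, so it's on the stop. I'll release, lift and verify.

```bash
python3 -m pendant '[{"translation":[0,0,0],"twist":[0,0,0.02],"grip":-1},{"translation":[0,0,0],"twist":[0,0,0],"grip":-1},{"translation":[0,0,0],"twist":[0,0,0],"grip":0.3},{"translation":[0,0,0],"twist":[0,0,0],"grip":0.3},{"translation":[0,0,0],"twist":[0,0,0],"grip":0.3},{"translation":[0,0,0],"twist":[0,0,0],"grip":0.3},{"translation":[0,0,-15],"twist":[0,0,0],"grip":0.3},{"translation":[0,0,-30],"twist":[0,0,0],"grip":0.3},{"translation":[0,0,-35],"twist":[0,0,0],"grip":0.3},{"translation":[0,0,-35],"twist":[0,0,0],"grip":0.3}]' 25
python3 go.py 0.461 -0.111 0.21 0.63; python3 look.py w4
```

```text
t: 8.3
tool_pos: [0.4953, 0.0946, 0.2064]
orientation: [2.577, 1.79, -0.009]
force: [0.5, -1.0, 1.3]
opening: 0.0607
tool shift mm [-204.6   39.7   -2.2] twist z -0.987 yang -0.357 tilt xy [-0.0026 -0.0065] pos [0.4953 0.0946 0.2064] q6 0.45 F [ 0.5 -1.   1.3] Mz [-0.14  0.03  0.02] op 0.0607 t 8.3
[305  91  31  54 107] xy 549.0 151.5 size 5.2 48.7 long axis ang -1.421 z 0.113
[363 153  41  10 107] xy 590.1 102.6 size 4.0 35.5 long axis ang -0.521 z 0.113
[365 163  65  15 566] xy 600.3 89.6 size 11.9 59.3 long axis ang -0.327 z 0.113
[275 180  22  50 734] xy 500.8 94.0 size 42.0 13.8 long axis ang 1.354 z 0.111
```

The front bar is now at -1.787 rad against -1.79 predicted, a turn of 0.957 to the stop. Now the rear knob, which should be near (0.4607,-0.1123).

```bash
python3 -m pendant '[{"translation":[-41,8,0],"twist":[0,0,0],"grip":0.3},{"translation":[-41,8,0],"twist":[0,0,0],"grip":0.3},{"translation":[-41,8,0],"twist":[0,0,0],"grip":0.3},{"translation":[-41,8,0],"twist":[0,0,0],"grip":0.3},{"translation":[-41,8,0],"twist":[0,0,0],"grip":0.3},{"translation":[0,0,0],"twist":[0,0,-0.14],"grip":0.3},{"translation":[0,0,0],"twist":[0,0,-0.14],"grip":0.3},{"translation":[0,0,0],"twist":[0,0,-0.14],"grip":0.3},{"translation":[0,0,0],"twist":[0,0,-0.14],"grip":0.3},{"translation":[0,0,0],"twist":[0,0,-0.14],"grip":0.3}]' 25
python3 go.py 0.4607 -0.1123 0.21 0.627
```

```text
t: 9.35
tool_pos: [0.4674, -0.1205, 0.2322]
orientation: [1.761, 2.566, 0.013]
force: [0.5, 0.4, -0.3]
opening: 0.0607
tool shift mm [10.6 -3.8 21.9] twist z -0.259 yang 0.368 tilt xy [ 0.0294 -0.0101] pos [ 0.4674 -0.1205  0.2322] q6 -0.73 F [ 0.5  0.4 -0.3] Mz [-0.03  0.04 -0.01] op 0.0607 t 9.35
```

```bash
cat >> go.py <<'E'
b=cur+da; Y=np.array([np.cos(b),np.sin(b),0]);Z=np.array([0,0,-1.]);T=np.stack([np.cross(Y,Z),Y,Z],1)
print('full twist',R.from_matrix(M.T@T).as_rotvec().round(3))
E
python3 -m pendant '[{"translation":[9,-3,0],"twist":[0,0,-0.13],"grip":0.3},{"translation":[0,0,0],"twist":[0,0,-0.12],"grip":0.3},{"translation":[0,0,12],"twist":[0,0,0],"grip":0.3},{"translation":[0,0,20],"twist":[0,0,0],"grip":0.3},{"translation":[0,0,20],"twist":[0,0,0],"grip":0.3},{"translation":[0,0,20],"twist":[0,0,0],"grip":0.3},{"translation":[0,0,12],"twist":[0,0,0],"grip":0.3},{"translation":[0,0,8],"twist":[0,0,0],"grip":0.3},{"translation":[0,0,0],"twist":[0,0,0],"grip":0.3},{"translation":[0,0,0],"twist":[0,0,0],"grip":0.3}]' 25
python3 go.py 0.4607 -0.1123 0.091 0.627; python3 look.py w5
```

```text
t: 10.35
tool_pos: [0.4659, -0.115, 0.141]
orientation: [1.431, 2.753, 0.009]
force: [-0.2, -0.2, -0.6]
opening: 0.0606
tool shift mm [ 6.8 -3.8 49.8] twist z -0.015 yang 0.612 tilt xy [ 0.0371 -0.0129] pos [ 0.4659 -0.115   0.141 ] q6 -0.96 F [-0.2 -0.2 -0.6] Mz [-0.05 -0.01 -0.01] op 0.0606 t 10.35
full twist [ 0.023  0.032 -0.015]
[466   3  43  41 849] xy 497.9 88.8 size 45.1 14.8 long axis ang 1.35 z 0.11
[545   4  15 100 970] xy 557.9 126.5 size 19.3 85.8 long axis ang -1.016 z 0.111
[525 109  33  59 296] xy 590.8 61.6 size 13.9 59.2 long axis ang -0.182 z 0.114
[501 136  23  25 171] xy 569.4 31.7 size 27.3 10.6 long axis ang 1.54 z 0.115
[ 263  191   22   64 1227] xy 459.2 -112.1 size 13.3 42.3 long axis ang -0.955 z 0.111
[455 194  21  26 119] xy 560.1 -25.7 size 12.8 20.4 long axis ang -0.192 z 0.109
[ 300  324   54   31 1135] xy 546.3 -165.0 size 29.2 45.6 long axis ang -0.313 z 0.112
```

View pics/w5.png

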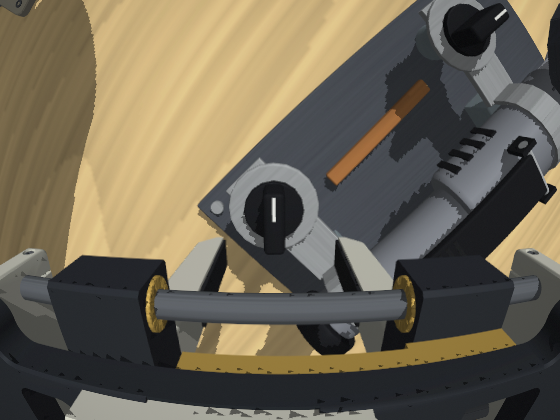

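The rear bar at (274,224) is aligned, and the front knob reads 1.35 (= -1.79), so it has stayed put. I'll correct the tilt, shift, descend and grip.

```bash
python3 -m pendant '[{"translation":[0,0,0],"twist":[0.023,0.032,-0.01],"grip":0.3},{"translation":[6,-3,0],"twist":[0,0,0],"grip":0.3},{"translation":[0,0,0],"twist":[0,0,0],"grip":0.3},{"translation":[0,0,15],"twist":[0,0,0],"grip":0.3},{"translation":[0,0,15],"twist":[0,0,0],"grip":0.3},{"translation":[0,0,12],"twist":[0,0,0],"grip":0.3},{"translation":[0,0,6],"twist":[0,0,0],"grip":0.3},{"translation":[0,0,0],"twist":[0,0,0],"grip":0.3},{"translation":[0,0,0],"twist":[0,0,0],"grip":0.3},{"translation":[0,0,0],"twist":[0,0,0],"grip":0.3}]' 25
python3 go.py 0.4605 -0.112 0.091 0.62
```

```text
t: 11.4
tool_pos: [0.4612, -0.1121, 0.0925]
orientation: [1.434, 2.787, 0.001]
force: [-0.3, 0.5, 1.2]
opening: 0.0607
tool shift mm [ 0.6 -0.5  1.5] twist z 0.0 yang 0.62 tilt xy [ 0.007  -0.0026] pos [ 0.4612 -0.1121  0.0925] q6 -0.97 F [-0.3  0.5  1.2] Mz [-0.02  0.09 -0.01] op 0.0607 t 11.4
full twist [0.004 0.006 0.   ]
```

```bash
python3 -m pendant '[{"translation":[0,0,1],"twist":[0,0,0],"grip":-1},{"translation":[0,0,0],"twist":[0,0,0],"grip":-1},{"translation":[0,0,0],"twist":[0,0,0],"grip":-1},{"translation":[0,0,0],"twist":[0,0,0],"grip":-1},{"translation":[0,0,0],"twist":[0,0,0],"grip":-1},{"translation":[0,0,0],"twist":[0,0,0],"grip":-1},{"translation":[0,0,0],"twist":[0,0,0],"grip":-1},{"translation":[0,0,0],"twist":[0,0,0],"grip":-1},{"translation":[0,0,0],"twist":[0,0,0.06],"grip":-1},{"translation":[0,0,0],"twist":[0,0,0.08],"grip":-1}]' 25
python3 go.py 0.4605 -0.112 0.091 -0.22
python3 -m pendant '[{"translation":[0,0,0],"twist":[0,0,0.08],"grip":-1},{"translation":[0,0,0],"twist":[0,0,0.08],"grip":-1},{"translation":[0,0,0],"twist":[0,0,0.08],"grip":-1},{"translation":[0,0,0],"twist":[0,0,0.08],"grip":-1},{"translation":[0,0,0],"twist":[0,0,0.08],"grip":-1},{"translation":[0,0,0],"twist":[0,0,0.08],"grip":-1},{"translation":[0,0,0],"twist":[0,0,0.08],"grip":-1},{"translation":[0,0,0],"twist":[0,0,0.08],"grip":-1},{"translation":[0,0,0],"twist":[0,0,0.05],"grip":-1},{"translation":[0,0,0],"twist":[0,0,0.05],"grip":-1}]' 25
python3 go.py 0.4605 -0.112 0.091 -0.22
```

```text
t: 12.4
tool_pos: [0.4608, -0.114, 0.0933]
orientation: [1.629, 2.677, -0.003]
force: [-0.4, -0.3, 1.0]
opening: 0.0139
tool shift mm [1.9 0.7 2.3] twist z 0.697 yang 0.477 tilt xy [ 0.0061 -0.0059] pos [ 0.4608 -0.114   0.0933] q6 -0.82 F [-0.4 -0.3  1. ] Mz [-0.18  0.27  0.09] op 0.0139 t 12.4
full twist [0.005 0.007 0.697]
t: 13.4
tool_pos: [0.46, -0.114, 0.0933]
orientation: [2.516, 1.869, -0.001]
force: [-0.2, 0.8, 0.1]
opening: 0.0142
tool shift mm [ 2.1 -0.1  2.3] twist z -0.073 yang -0.293 tilt xy [ 0.0041 -0.0065] pos [ 0.46   -0.114   0.0933] q6 -0.05 F [-0.2  0.8  0.1] Mz [-0.1   0.21  0.62] op 0.0142 t 13.4
full twist [ 0.006  0.005 -0.073]
```

```bash
python3 -m pendant '[{"translation":[0,0,0],"twist":[0,0,0.05],"grip":-1},{"translation":[0,0,0],"twist":[0,0,0],"grip":-1},{"translation":[0,0,0],"twist":[0,0,0],"grip":0.3},{"translation":[0,0,0],"twist":[0,0,0],"grip":0.3},{"translation":[0,0,0],"twist":[0,0,0],"grip":0.3},{"translation":[0,0,0],"twist":[0,0,0],"grip":0.3},{"translation":[0,0,-15],"twist":[0,0,0],"grip":0.3},{"translation":[0,0,-30],"twist":[0,0,0],"grip":0.3},{"translation":[0,0,-35],"twist":[0,0,0],"grip":0.3},{"translation":[0,0,-35],"twist":[0,0,0],"grip":0.3}]' 25
python3 go.py 0.572 -0.068 0.2 1.38; python3 look.py w6
```

```text
t: 14.4
tool_pos: [0.4554, -0.1115, 0.2048]
orientation: [-2.563, -1.811, 0.012]
force: [-0.5, 0.5, -0.5]
opening: 0.0604
tool shift mm [80.  95.4  3.8] twist z 1.421 yang -0.341 tilt xy [-0.0078 -0.0017] pos [ 0.4554 -0.1115  0.2048] q6 -0.01 F [-0.5  0.5 -0.5] Mz [-0.03  0.06 -0.04] op 0.0604 t 14.4
full twist [-0.003  0.008  1.421]
[351   0  15  20 126] xy 569.6 23.5 size 17.5 9.9 long axis ang 1.365 z 0.114
[390 146  24  22 382] xy 565.6 -103.6 size 17.3 19.1 long axis ang -0.125 z 0.107
[277 181  21  50 738] xy 461.1 -112.3 size 42.0 13.7 long axis ang 1.35 z 0.111
[ 377  216   49   30 1089] xy 548.6 -168.8 size 24.8 46.8 long axis ang -0.179 z 0.112
```

View pics/w6.png

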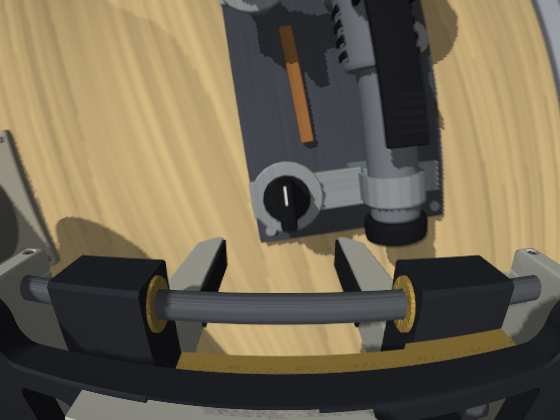

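The rear bar is at -1.79 too, the same as the front, so both are at the stop. The paddle's free end is near (407,146), and the press point from both knobs is (0.571,-0.067). I'll go above it with the fingers shut.

```bash
python3 - <<'E'
from h import *
Z=np.load('wrist.npz');i={k:Z[k] for k in Z.files}
C=cloud('wrist',Z['d'],i);m=((C[:,:,2]>.122)&(C[:,:,2]<.14)&(Z['p'].max(2)<75)).astype(np.uint8);m[:,:300]=0
k,l,s,c=cv2.connectedComponentsWithStats(m)
for j in range(1,k):
    if s[j,4]>80:
        P=C[l==j];q=(P[:,:2]-[.571,-.067])@np.array([[.9827,.1856],[-.1856,.9827]])*1000
        print(s[j],'stand x range',np.percentile(q[:,0],[2,98]).round(1),'y',np.percentile(q[:,1],[1,99]).round(1),'z near',P[abs(q[:,1])<8][:,2].mean().round(4))
E
python3 -m pendant '[{"translation":[20,23,0],"twist":[0,0,0],"grip":-1},{"translation":[20,23,0],"twist":[0,0,0],"grip":-1},{"translation":[20,23,0],"twist":[0,0,0],"grip":-1},{"translation":[20,23,0],"twist":[0,0,0],"grip":-1},{"translation":[0,0,0],"twist":[0,0,-0.07],"grip":-1},{"translation":[0,0,0],"twist":[0,0,-0.08],"grip":-1},{"translation":[0,0,0],"twist":[0,0,0],"grip":-1},{"translation":[0,0,0],"twist":[0,0,0],"grip":-1},{"translation":[0,0,0],"twist":[0,0,0],"grip":-1},{"translation":[0,0,0],"twist":[0,0,0],"grip":-1}]' 25
python3 go.py 0.571 -0.067 0.15 -0.187
```

```text
[ 362    0   66  149 6406] stand x range [-17.4  16.9] y [-25.2  89.3] z near 0.1317
t: 15.45
tool_pos: [0.5787, -0.0669, 0.2146]
orientation: [2.415, 1.993, 0.003]
force: [-0.2, 0.7, -0.4]
opening: 0.0004
tool shift mm [-1.2 -8.1 64.5] twist z -0.004 yang -0.191 tilt xy [ 0.0082 -0.0068] pos [ 0.5787 -0.0669  0.2146] q6 -0.01 F [-0.2  0.7 -0.4] Mz [-0.05  0.11 -0.02] op 0.0004 t 15.45
full twist [ 0.009  0.005 -0.004]
```

The paddle cloud confirms it: x within ±17 mm, free end at -25 mm, top at 131.7 mm. I'll centre and descend to just above the paddle.

```bash
python3 -m pendant '[{"translation":[-1,-8,0],"twist":[0.009,0.005,-0.004],"grip":-1},{"translation":[0,0,0],"twist":[0,0,0],"grip":-1},{"translation":[0,0,15],"twist":[0,0,0],"grip":-1},{"translation":[0,0,15],"twist":[0,0,0],"grip":-1},{"translation":[0,0,15],"twist":[0,0,0],"grip":-1},{"translation":[0,0,10],"twist":[0,0,0],"grip":-1},{"translation":[0,0,5],"twist":[0,0,0],"grip":-1},{"translation":[0,0,0],"twist":[0,0,0],"grip":-1},{"translation":[0,0,0],"twist":[0,0,0],"grip":-1},{"translation":[0,0,0],"twist":[0,0,0],"grip":-1}]' 25
python3 go.py 0.571 -0.067 0.132 -0.187
```

```text
t: 16.45
tool_pos: [0.5682, -0.0664, 0.1473]
orientation: [-2.419, -2.0, 0.003]
force: [-0.8, -0.3, 1.0]
opening: 0.0003
tool shift mm [-0.1  2.9 15.3] twist z -0.002 yang -0.189 tilt xy [-0.0033  0.001 ] pos [ 0.5682 -0.0664  0.1473] q6 -0.02 F [-0.8 -0.3  1. ] Mz [-0.11  0.1  -0.01] op 0.0003 t 16.45
full twist [-0.003 -0.    -0.002]
```

```bash
python3 -m pendant '[{"translation":[0,3,0],"twist":[0,0,0],"grip":-1},{"translation":[0,0,4],"twist":[0,0,0],"grip":-1},{"translation":[0,0,4],"twist":[0,0,0],"grip":-1},{"translation":[0,0,3],"twist":[0,0,0],"grip":-1},{"translation":[0,0,2],"twist":[0,0,0],"grip":-1},{"translation":[0,0,0],"twist":[0,0,0],"grip":-1},{"translation":[0,0,0],"twist":[0,0,0],"grip":-1},{"translation":[0,0,0],"twist":[0,0,0],"grip":-1},{"translation":[0,0,0],"twist":[0,0,0],"grip":-1},{"translation":[0,0,0],"twist":[0,0,0],"grip":-1}]' 25
python3 go.py 0.571 -0.067 0.124 -0.187
```

```text
t: 17.45
tool_pos: [0.5727, -0.0673, 0.1352]
orientation: [-2.421, -2.002, -0.0]
force: [-0.0, -0.4, -0.0]
opening: 0.0006
tool shift mm [-0.  -1.7 11.2] twist z -0.002 yang -0.189 tilt xy [0.     0.0003] pos [ 0.5727 -0.0673  0.1352] q6 -0.02 F [-0.  -0.4 -0. ] Mz [-0.03  0.01 -0.01] op 0.0006 t 17.45
full twist [-0.    -0.    -0.002]
```

```bash
python3 -m pendant '[{"translation":[0,-1,0],"twist":[0,0,0],"grip":-1},{"translation":[0,0,2],"twist":[0,0,0],"grip":-1},{"translation":[0,0,2],"twist":[0,0,0],"grip":-1},{"translation":[0,0,2],"twist":[0,0,0],"grip":-1},{"translation":[0,0,1],"twist":[0,0,0],"grip":-1},{"translation":[0,0,0],"twist":[0,0,0],"grip":-1},{"translation":[0,0,0],"twist":[0,0,0],"grip":-1},{"translation":[0,0,0],"twist":[0,0,0],"grip":-1},{"translation":[0,0,0],"twist":[0,0,0],"grip":-1},{"translation":[0,0,0],"twist":[0,0,0],"grip":-1}]' 25
python3 go.py 0.571 -0.067 0.124 -0.187
```

```text
t: 18.45
tool_pos: [0.5722, -0.0673, 0.1299]
orientation: [2.42, 2.001, 0.002]
force: [-3.4, -0.2, 5.4]
opening: 0.0004
tool shift mm [ 0.1 -1.2  5.9] twist z -0.002 yang -0.189 tilt xy [ 0.0017 -0.0004] pos [ 0.5722 -0.0673  0.1299] q6 -0.02 F [-3.4 -0.2  5.4] Mz [-0.05  0.54 -0.01] op 0.0004 t 18.45
full twist [ 0.002  0.    -0.002]
```

```bash
python3 -m pendant '[{"translation":[0,0,2],"twist":[0,0,0],"grip":-1},{"translation":[0,0,2],"twist":[0,0,0],"grip":-1},{"translation":[0,0,1],"twist":[0,0,0],"grip":-1},{"translation":[0,0,0],"twist":[0,0,0],"grip":-1},{"translation":[0,0,0],"twist":[0,0,0],"grip":-1},{"translation":[0,0,0],"twist":[0,0,0],"grip":-1},{"translation":[0,0,0],"twist":[0,0,0],"grip":-1},{"translation":[0,0,0],"twist":[0,0,0],"grip":-1},{"translation":[0,0,0],"twist":[0,0,0],"grip":-1},{"translation":[0,0,0],"twist":[0,0,0],"grip":-1}]' 25
python3 go.py 0.571 -0.067 0.124 -0.187
```

```text
t: 19.45
tool_pos: [0.5722, -0.0674, 0.1274]
orientation: [2.419, 2.001, 0.002]
force: [-3.3, 1.0, 6.6]
opening: 0.0006
tool shift mm [ 0.2 -1.3  3.4] twist z -0.001 yang -0.188 tilt xy [ 0.0021 -0.0008] pos [ 0.5722 -0.0674  0.1274] q6 -0.02 F [-3.3  1.   6.6] Mz [ 0.06  0.68 -0.03] op 0.0006 t 19.45
full twist [ 0.002  0.    -0.001]
```

```bash
python3 -m pendant '[{"translation":[0,0,2],"twist":[0,0,0],"grip":-1},{"translation":[0,0,2],"twist":[0,0,0],"grip":-1},{"translation":[0,0,1],"twist":[0,0,0],"grip":-1},{"translation":[0,0,0],"twist":[0,0,0],"grip":-1},{"translation":[0,0,0],"twist":[0,0,0],"grip":-1},{"translation":[0,0,0],"twist":[0,0,0],"grip":-1},{"translation":[0,0,0],"twist":[0,0,0],"grip":-1},{"translation":[0,0,0],"twist":[0,0,0],"grip":-1},{"translation":[0,0,0],"twist":[0,0,0],"grip":-1},{"translation":[0,0,0],"twist":[0,0,0],"grip":-1}]' 25
python3 go.py 0.571 -0.067 0.124 -0.187
python3 - <<'E'
from h import *
n='side';i=robot.camera_info(n);F=[]
for _ in range(6): p,d=robot.read_camera(n);s=robot.read_state();F.append(np.r_[s['force'],s['tool_pos'][2]*1000])
print(np.mean(F,0).round(2),np.std(F,0).round(2))
D0=np.load('side.npz')['d'];A,B=cloud(n,D0,i),cloud(n,d,i)
for lo,hi in ((-22,-14),(14,22),(40,50),(80,90)):
    r=[]
    for C in (A,B):
        q=(C[...,:2]-[.571,-.067])@np.array([[.9827,.1856],[-.1856,.9827]])*1000
        z=C[...,2][(abs(q[...,0])<13)&(q[...,1]>lo)&(q[...,1]<hi)&(C[...,2]>.11)&(C[...,2]<.15)];r+=[len(z),(np.median(z)*1000).round(1)]
    print(lo,hi,r)
cv2.imwrite('pics/end.png',cv2.resize(p[130:290,220:400],None,fx=4,fy=3.75 and 4,interpolation=cv2.INTER_CUBIC)[:600,:,::-1])
E
python3 look.py w7 >/dev/null
```

```text
t: 20.45
tool_pos: [0.5723, -0.0675, 0.1265]
orientation: [2.418, 2.001, 0.002]
force: [-4.2, 0.7, 6.5]
opening: 0.0003
tool shift mm [ 0.2 -1.4  2.5] twist z -0.001 yang -0.188 tilt xy [ 0.0029 -0.0012] pos [ 0.5723 -0.0675  0.1265] q6 -0.02 F [-4.2  0.7  6.5] Mz [0.06 0.77 0.06] op 0.0003 t 20.45
full twist [ 0.003  0.001 -0.001]
[ -3.88   0.43   7.05 126.5 ] [0.63 0.6  0.39 0.03]
-22 -14 [19, np.float64(131.2), 19, np.float64(125.2)]
14 22 [18, np.float64(132.1), 0, np.float64(nan)]
40 50 [17, np.float64(132.1), 0, np.float64(nan)]
80 90 [18, np.float64(131.9), 0, np.float64(nan)]
  return _methods._mean(a, axis=axis, dtype=dtype,
  ret = ret.dtype.type(ret / rcount)
```

View pics/end.png

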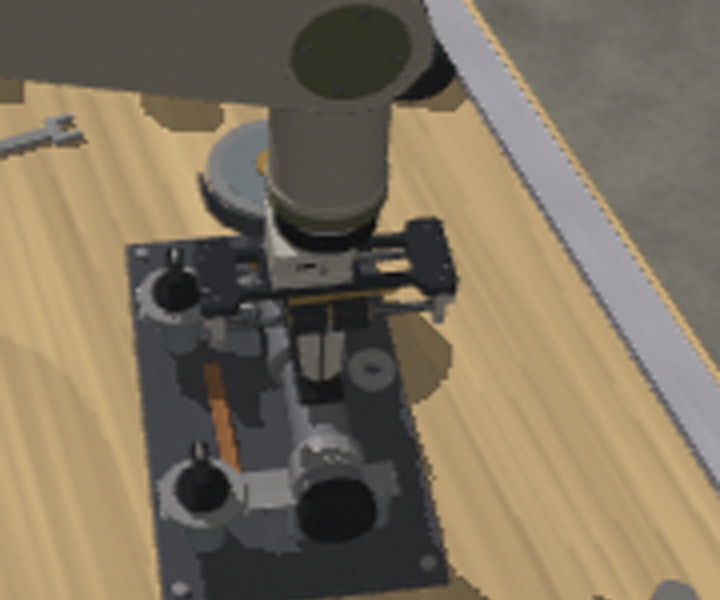

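The paddle is down, but only about 5–6 mm: depth at the free end gives 5.1 mm at the press point, the TCP height 5.5 mm and the force 7.0 N. The image shows both knobs turned the same way and the pencil and flange in place. I'll press about 2 mm more.

```bash
cat > chk.py <<'E'
from h import *
n='side';i=robot.camera_info(n);F=[]
for _ in range(6): p,d=robot.read_camera(n);s=robot.read_state();F.append(np.r_[s['force'],s['tool_pos'][2]*1000])
print(np.mean(F,0).round(2),s['t'])
C=cloud(n,d,i);q=(C[...,:2]-[.571,-.067])@np.array([[.9827,.1856],[-.1856,.9827]])*1000
z=C[...,2][(abs(q[...,0])<13)&(q[...,1]>-22)&(q[...,1]<-14)&(C[...,2]>.11)&(C[...,2]<.15)];print(len(z),'drop at press',((131.2-np.median(z)*1000)/1.18).round(2))
E
python3 -m pendant '[{"translation":[0,0,3],"twist":[0,0,0],"grip":-1},{"translation":[0,0,3],"twist":[0,0,0],"grip":-1},{"translation":[0,0,0],"twist":[0,0,0],"grip":-1},{"translation":[0,0,0],"twist":[0,0,0],"grip":-1},{"translation":[0,0,0],"twist":[0,0,0],"grip":-1},{"translation":[0,0,0],"twist":[0,0,0],"grip":-1},{"translation":[0,0,0],"twist":[0,0,0],"grip":-1},{"translation":[0,0,0],"twist":[0,0,0],"grip":-1},{"translation":[0,0,0],"twist":[0,0,0],"grip":-1},{"translation":[0,0,0],"twist":[0,0,0],"grip":-1}]' 25
python3 chk.py
```

```text
t: 21.8
tool_pos: [0.5724, -0.0675, 0.1257]
orientation: [2.417, 2.001, 0.003]
force: [-4.4, 1.1, 7.7]
opening: 0.0004
[ -3.96   0.37   7.26 125.68] 22.1
17 drop at press 5.62
```

```bash
python3 -m pendant '[{"translation":[0,0,3],"twist":[0,0,0],"grip":-1},{"translation":[0,0,3],"twist":[0,0,0],"grip":-1},{"translation":[0,0,1],"twist":[0,0,0],"grip":-1},{"translation":[0,0,0.5],"twist":[0,0,0],"grip":-1},{"translation":[0,0,0.5],"twist":[0,0,0],"grip":-1},{"translation":[0,0,0.5],"twist":[0,0,0],"grip":-1},{"translation":[0,0,0.5],"twist":[0,0,0],"grip":-1},{"translation":[0,0,0.5],"twist":[0,0,0],"grip":-1},{"translation":[0,0,0.5],"twist":[0,0,0],"grip":-1},{"translation":[0,0,0.5],"twist":[0,0,0],"grip":-1}]' 25
python3 chk.py
```

```text
t: 23.1
tool_pos: [0.5725, -0.0676, 0.1222]
orientation: [2.415, 2.001, 0.004]
force: [-5.6, 0.4, 8.8]
opening: 0.0005
[ -5.49   0.89   9.6  122.15] 23.4
19 drop at press 9.85
```

That's slightly past the middle (about 9.8 mm), so I'll ease up around 1.8 mm.

```bash
python3 -m pendant '[{"translation":[0,0,-0.5],"twist":[0,0,0],"grip":-1},{"translation":[0,0,0],"twist":[0,0,0],"grip":-1},{"translation":[0,0,0],"twist":[0,0,0],"grip":-1},{"translation":[0,0,0.3],"twist":[0,0,0],"grip":-1},{"translation":[0,0,0.3],"twist":[0,0,0],"grip":-1},{"translation":[0,0,0.3],"twist":[0,0,0],"grip":-1},{"translation":[0,0,0.3],"twist":[0,0,0],"grip":-1},{"translation":[0,0,0.3],"twist":[0,0,0],"grip":-1},{"translation":[0,0,0.3],"twist":[0,0,0],"grip":-1},{"translation":[0,0,0.3],"twist":[0,0,0],"grip":-1}]' 25
python3 chk.py
```

```text
t: 24.4
tool_pos: [0.5724, -0.0675, 0.1254]
orientation: [2.415, 2.001, 0.004]
force: [-4.2, -0.0, 7.5]
opening: 0.0006
[ -4.26   0.43   7.49 125.38] 24.7
21 drop at press 7.09
```

```bash
python3 -m pendant '[{"translation":[0,0,1.5],"twist":[0,0,0],"grip":-1},{"translation":[0,0,0.5],"twist":[0,0,0],"grip":-1},{"translation":[0,0,0.5],"twist":[0,0,0],"grip":-1},{"translation":[0,0,0.4],"twist":[0,0,0],"grip":-1},{"translation":[0,0,0.4],"twist":[0,0,0],"grip":-1},{"translation":[0,0,0.4],"twist":[0,0,0],"grip":-1},{"translation":[0,0,0.4],"twist":[0,0,0],"grip":-1},{"translation":[0,0,0.4],"twist":[0,0,0],"grip":-1},{"translation":[0,0,0.4],"twist":[0,0,0],"grip":-1},{"translation":[0,0,0.4],"twist":[0,0,0],"grip":-1}]' 25
python3 chk.py
```

```text
t: 25.7
tool_pos: [0.5725, -0.0675, 0.1247]
orientation: [2.414, 2.001, 0.004]
force: [-4.5, 0.2, 7.6]
opening: 0.0003
[ -4.46   0.56   8.06 124.72] 26.0
19 drop at press 7.69
```

Depth gives 7.7 mm, TCP height 7.3 mm and force about 9 mm, so it's centred on half way and steady. Handing in.

```bash
python3 -c "
from plant import robot
print(robot.close_job()); s=robot.read_state(); print(s['t'],s['tool_pos'],s['force'])"
```

```text
the job is handed in; nothing more can be done
None
the job is handed in; nothing more can be done
```

I tightened the front knob and then the rear one, each in a single grasp, and handed the job in at about 26 s with the shut fingers still holding the paddle half way down. No verdict was reported.

**Knobs:** In the wrist camera both grip bars ended at -1.79 rad, which is the predicted end stop. The wrist torque rose to about 0.6 N m on each, so both were against the stop.

**Paddle:** Half way is 8 mm at the press point. The last three checks roughly agreed:

| Check | Travel at press point |
|---|---|
| Depth camera | 7.7 mm |
| Tool height (124.7 mm) | 7.3 mm |
| Force (8.1 N), using the nominal spring | about 9 mm |

- **Overshoot:** While I was setting the depth, the paddle briefly went to about 10 mm by depth camera and tool height. The force suggested nearer 12 mm. Either way it was short of the bottom, and I eased it back up.
- **Force readings:** They ran 1–2 mm deeper than the other two throughout, so I trusted the camera and tool height more.
- **Sideways push:** A steady sideways force of about 4.5 N on the fingers remained at the end.

**Everything else:** I never commanded the arm near the disc. The last side view showed the pencil, flange and spanner undisturbed. I didn't measure where the bystanders ended up.

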